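# Car key from the secret drawer

### The job

Lift the dark-capped spice jar out of the drawer's way and stand it upright on the worktop clear of the drawer's path. Feel along the front of the little wooden cabinet's open shelf, under its roof, until the fingers drop into the sunken place, press the catch there so that the drawer springs out, and pull the drawer fully open. Then take out the car key and leave it lying in the small glass dish, without knocking any of the other things about.

Things in the scene. Friction and masses are not known exactly. Their poses are not given: they have to be found in the camera images.
- cabinet: Fixed wooden key cabinet, 264 wide (its y), 180 deep (x), 151 high. Origin on the worktop under the middle of its front face; its x axis points into the cabinet (away from the robot), z up. Below: a drawer without handle, front flush at x = 0, z 9 to 56, 238 wide. Above it: an open shelf under a roof.
- shelf_floor (a point): Middle of the open shelf's floor, at cabinet x = 36, y = 0, z = 75; same axes as the cabinet. Floor spans cabinet x 14 to 62 (then the back wall), y -120 to 120 between end walls, behind a strip x 0 to 14 of the same height. Four boards along y, centres -90, -30, 30, 90. One, at random, is sunk: a recess 54 long (y), 48 deep (x), its bottom 9 mm lower; that bottom is the catch.
- roof_edge (a point): Middle of the lower front edge of the roof over the shelf, at cabinet x = 22, z = 143; the roof is 8 thick and covers all behind; the end walls reach forward to x = 0. With a tool tilted about 24 to 43 degrees (fingers pointing down and into the cabinet, wrist towards the robot), closed fingertips pass under it and reach the floor at cabinet x = 36.
- catch (a joint): Spring catch that forms the bottom of the recess; metres pressed down, 0 at rest, 0.007 fully down; the drawer lets go beyond 0.005. Takes about 6 N; springs back when released.
- drawer (a joint): Drawer, metres out of the cabinet (along cabinet -x): 0 shut and locked, 0.12 fully open. When the catch is pressed a spring pushes it out by itself to about 0.06 within 2 s and it stays there; from there it must be pulled (about 3 to 8 N), and stays where it is left.
- drawer_rim (a point): Middle of the top edge of the drawer's front panel, z = 56; moves with the drawer. Panel 12 thick (6 either way of this point in x), 238 wide; behind it the drawer is open above, inside 218 wide, 133 long, floor at z = 13, side walls up to z = 45. To pull it, put closed fingers down behind the panel and hook it towards the robot.
- key: Black car key fob, 0.05 kg, 30 x 58 x 13 (long along its y), lying flat on the drawer's floor; origin at the centre of its underside. Starts roughly with its length along the drawer's pull, its centre 50 to 70 behind the front panel's outer face.
- jar: Glass spice jar with a dark cap, round, 41 in diameter, 105 high, about 0.11 kg; origin at the centre of its underside. It stands close in front of the drawer, where the drawer would strike it. The worktop's front strip, world x 0.40 to 0.46 m, is free from y = -0.40 to 0.45 m but for the things listed here: room to set the jar down beside the drawer's path.
- dish: Small oval glass dish, 78 (its x) x 108 (y) x 30 high, inside bottom about 55 x 80 at 4 above its underside, walls flaring out; origin at the centre of its underside. Stands near the front edge of the worktop at the left or right, its length roughly along world y. At the right, wall cabinets hang beyond and above it (from 0.58 m up): do not lean the wrist that way.
- honey_jar: Bystander: round jar with a yellow lid, 64 in diameter, 87 high, near the front edge on the other side from the dish; origin under its centre.
- salt_shaker: Bystander: small shaker, 44 in diameter, 90 high, just right of the cabinet's front; origin under its centre.
- mill: Bystander: wooden pepper mill, 58 in diameter, 170 high, right of the cabinet; origin under its centre.
- fish_tin: Bystander: flat round tin, 87 in diameter, 40 high, on the cabinet's roof; origin under its centre.
- bean_tin: Bystander: round food tin, 76 in diameter, 110 high, behind the mill; origin under its centre.

How it is judged:
On the way, in this order (a step that is already met when the one before it is completed fails the run):
1. the spice jar stands upright on the worktop clear of the drawer's path, the drawer still shut (angle between jar's own z axis and vertical below 0.1 rad and height (world z) of jar below 0.01 m and value of joint drawer below 0.01 m and (y of jar in the frame of cabinet above 0.14 m or y of jar in the frame of cabinet below -0.14 m or x of jar in the frame of cabinet below -0.141 m) and not (contact force between the fingers and jar above 0.1 N)), for 0.2 s.
2. the catch is pressed down and the drawer springs out (value of joint drawer above 0.02 m).
3. the drawer is pulled fully open (at least 100 of 120 mm) (value of joint drawer above 0.1 m), for 0.1 s.
At the end, for the whole second after the job is handed in: The key lies at rest in the upright dish (centres within 40 mm across, key's underside below 35 mm, dish within 50 mm of where it stood); the spice jar stands upright on the worktop clear of the drawer's path (horizontal distance between key and dish below 0.04 m and height (world z) of key below 0.035 m and contact force between key and dish above 0.05 N and linear speed of each of key, jar below 0.02 m/s and angle between each of dish, jar's own z axis and vertical below 0.1 rad and distance of dish from where it was at the start of the episode below 0.05 m and height (world z) of jar below 0.01 m and (y of jar in the frame of cabinet above 0.14 m or y of jar in the frame of cabinet below -0.14 m or x of jar in the frame of cabinet below -0.141 m)); the robot touches nothing.
It fails at once if the spice jar is knocked over (tilted more than 40 degrees) (angle between jar's own z axis and vertical above 0.7 rad).
It fails at once if a bystander is moved more than 30 mm (distance of any of honey_jar, salt_shaker, mill, fish_tin, bean_tin from where it was at the start of the episode above 0.03 m).
It also fails if it takes over 72 s, if anything falls off the work surface, if the arm or the gripper's body presses on something with over 40 N, if the wrist force passes 120 N, or if a joint passes its speed limit or range.

### The arm

A 6-joint arm with a two-finger parallel gripper is mounted at the origin on a cart in front of the work surface, level with it; the furniture and walls round the work are solid. World frame = base frame: x ahead of the robot, y to its left, z up, the work surface at z = 0. Lengths are in m, angles in rad, forces in N, time in s.
With the tool pointing down it reaches from about 0.35 to 0.975 m from the base axis. Payload 4.9 kg.
Tool frame: the origin (TCP) lies midway between the tips of the shut fingers; the grasp point (between the pads) lies 19 mm behind it; z points along the fingers, y is the line along which they close (so a half turn about z gives the same grasp; the last joint's range is limited). The gripper opens to 85 mm and grips with 20 to 120 N. Pads are 22 mm wide; open, the fingers measure 114 mm over their backs; the gripper's body (76 mm by 85 mm) begins 54 mm behind the grasp point. The pads swing forward as they close: fully open they stand 13 mm farther back than shut.
Start: joints at [1.003, 0.053, 1.613, -0, 1.476, -0.119], TCP at [0.271, 0.563, 0.231] pointing down, gripper open.
Joint ranges: [-3.01, 3.01], [-1.01, 2.22], [0.06, 2.58], [-1.02, 4.17], [0.09, 2.62], [-3.14, 3.14]. Speed limits (rad/s): [2.57, 2.57, 3.14, 3.14, 3.14, 3.14].

### API

Orientations are given as a unit quaternion [w, x, y, z].
In Python, from plant import manip, imaging, probe_bus gives the robot as it stands (manip), with the cameras (imaging) and the readings (probe_bus).
- The arm moves only by the shell command python3 shift.py 'ROWS'. ROWS is a JSON object whose key "deltas" holds a list of rows, 1 to 5 of them, each of 7 numbers: the opening from 0.0 (shut) to 1.0 (fully open), then dx, dy, dz in m, then a rotation vector rx, ry, rz in rad; each row shifts and turns the commanded pose from where the row before left it, along the tool's axes as they then stand; what a row does not reach is not made up. A row lasts 1/8 s, in which the tool goes at most 0.0625 m and 0.188 rad, less where a joint would pass 70% of its speed; a pose out of reach is approached as far as the arm can. The fingers move at their own pace and stop on an object; the grip force is fixed at half the most. Time passes only in rows, so rows that do not move let the fingers close. It prints the time, the measured TCP pose, the force, the opening and the grip force at its end. Input that does not fit is refused with a message, and nothing moves.
- probe_bus.state(): the state, without advancing time (a new reading comes with each control period).
- imaging.grab_frame(name): name is "side" or "top"; returns the picture (384x512x3 uint8, red, green, blue); there is no depth.
- imaging.camera_params(name): a dict with "intrinsics" (3x3 intrinsics, pixels), "k1" (the pictures are not rectified: a ray, as slopes to the right and down, at radius r is drawn at 1 + k1 r^2 times it, then the intrinsics apply), "xyz" and "orientation" of the camera in the world. Camera axes: x right, y down, z forward; pixel columns grow to the right and rows downward; lengths in m; the calibration is good to about 2 mm. A picture is of the moment at which its call begins. camera_params takes no time and is no camera call.
- manip.job_done(): hands the job in; it is judged then, once.
The state is a dict: "time": time; "joint_pos": joint angles; "joint_vel": joint speeds; "joint_efforts": joint torques, N m; "tool_pos": TCP position; "tool_rot": TCP orientation; "contact_force": force on the tool from outside, world axes, zero at the start; "ft_torque": the same for the moment, N m; "gripper_width": opening from 0.0 (shut) to 1.0 (fully open); "grasp_force": force on a finger pad.
Only numpy, scipy, OpenCV 4.12 (cv2) and the standard library are available. Lean on these libraries where they do the work, as an engineer would, in place of code of your own. Each camera call takes 0.05 s, during which the arm holds its last target. There are 200 camera calls.

## Working session

There is one attempt and no reset: what is moved stays moved. The work goes in short steps, Python scripts to look and compute and a shell command to move; the robot and the scene stay as the last step left them, time stands still between calls to the robot, and variables do not carry over. Pictures are saved under pics/ and viewed, at most 10 in all, crops included, and the job is handed in when it is done.

```bash
ls; mkdir -p pics; python3 - <<'E'
from plant import manip, imaging, probe_bus
import cv2
for n in("side","top"):
    cv2.imwrite(f"pics/{n}0.png",cv2.resize(imaging.grab_frame(n)[...,::-1],(768,576)))
    print(n,imaging.camera_params(n))
s=probe_bus.state();print(s)
E
```

```text
pics
plant.py
shift.py
side {'intrinsics': array([[355.77324175,   0.        , 256.99867244],
       [  0.        , 355.77324175, 184.73633026],
       [  0.        ,   0.        ,   1.        ]]), 'k1': -0.034262395453689046, 'xyz': array([ 0.13525378, -0.38375289,  0.87461423]), 'orientation': array([-0.27627219,  0.86002506, -0.4063432 ,  0.13753467])}
top {'intrinsics': array([[393.81665215,   0.        , 255.3513012 ],
       [  0.        , 393.81665215, 191.04921309],
       [  0.        ,   0.        ,   1.        ]]), 'k1': 0.023230573327063703, 'xyz': array([ 0.4236534 , -0.02166052,  1.24202583]), 'orientation': array([-0.04475692,  0.70898392, -0.70237275,  0.04484571])}
{'time': 0.1, 'joint_pos': array([ 1.00302855e+00,  5.33419482e-02,  1.61414982e+00, -1.08586871e-05,
        1.47599446e+00, -1.19018044e-01]), 'joint_vel': array([ 0.00083219, -0.00153069, -0.00331323,  0.00164978,  0.00103128,
        0.00023436]), 'joint_efforts': array([ 4.41421525e-04, -3.94905066e+01, -3.71364176e+01, -8.19332740e-05,
        3.86325803e-03,  2.46375532e-05]), 'tool_pos': array([0.27085904, 0.56263763, 0.23015837]), 'tool_rot': array([-3.13679307e-04,  2.22496339e-01,  9.74933066e-01, -8.93332061e-04]), 'contact_force': array([-0.04087321, -0.55513001, -0.19086405]), 'ft_torque': array([-0.03168772,  0.00781586,  0.00902928]), 'grasp_force': 0.0, 'gripper_width': 1.0038676611879214}
```

View pics/side0.png

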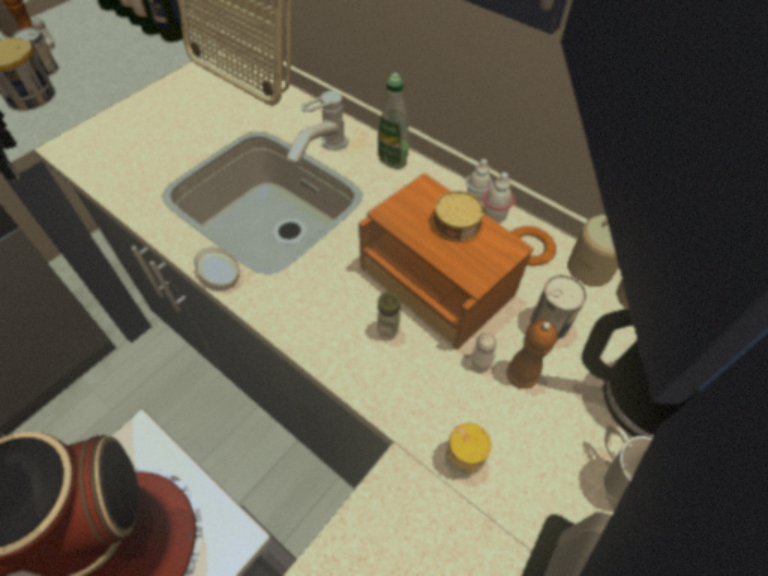

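View pics/top0.png

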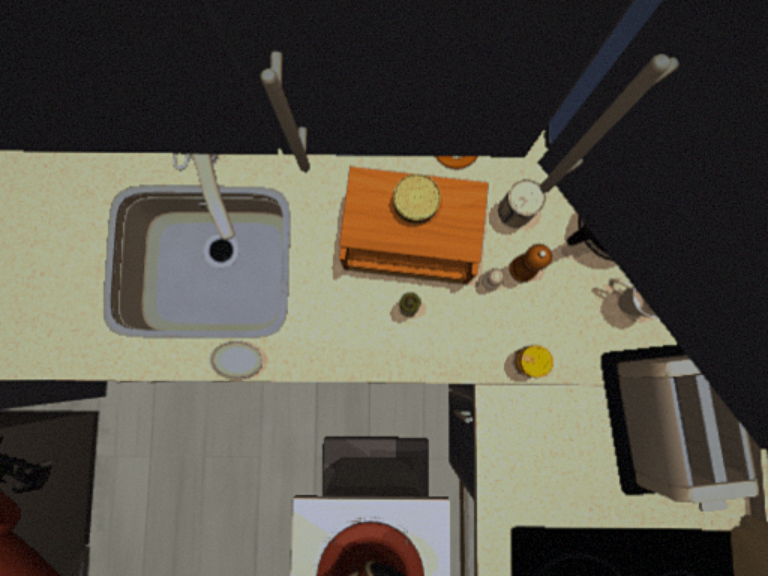

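The side view shows the jar (388,315), the dish (217,268), the honey jar (469,445), and the cabinet. The top view shows the jar cap (410,303), the dish (237,360), and the cabinet roof from (348,168) to (479,262). Next I'll enlarge both for accurate picks.

```bash
cat > h.py <<'E'
from plant import manip, imaging, probe_bus
import numpy as np, cv2
from scipy.spatial.transform import Rotation as R
def rot(q): return R.from_quat(np.roll(q,-1))
def proj(n,P):
    c=imaging.camera_params(n);K=c["intrinsics"]
    p=rot(c["orientation"]).inv().apply(np.atleast_2d(P)-c["xyz"]);s=p[:,:2]/p[:,2:]
    s=s*(1+c["k1"]*(s**2).sum(1,keepdims=True));return s*K[0,0]+K[:2,2]
def ray(n,uv,z):
    c=imaging.camera_params(n);K=c["intrinsics"]
    d=cv2.undistortPoints(np.array([[uv]],float),K,np.array([c["k1"],0,0,0,0]))[0,0]
    v=rot(c["orientation"]).apply([*d,1]);return c["xyz"]+v*(z-c["xyz"][2])/v[2]
def crop(img,x,y,w,h,s): return cv2.resize(img[y:y+h,x:x+w,::-1],None,fx=s,fy=s,interpolation=cv2.INTER_CUBIC)
E
python3 - <<'E'
from h import *
t=imaging.grab_frame("top");s=imaging.grab_frame("side")
np.save("t0.npy",t)
a=crop(t,200,100,133,120,6);b=crop(s,230,110,133,120,6)
cv2.imwrite("pics/ct.png",a[:600]);cv2.imwrite("pics/cs.png",b[:600])
a=np.vstack([crop(t,130,220,100,40,4),crop(s,120,150,100,50,4)])
cv2.imwrite("pics/dish.png",a)
E
```

```text
(no output)
```

View pics/ct.png

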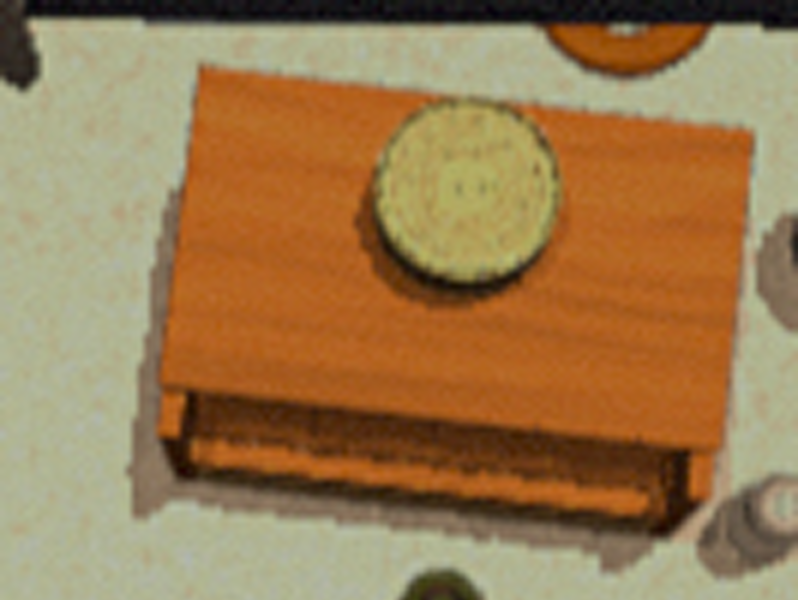

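View pics/cs.png

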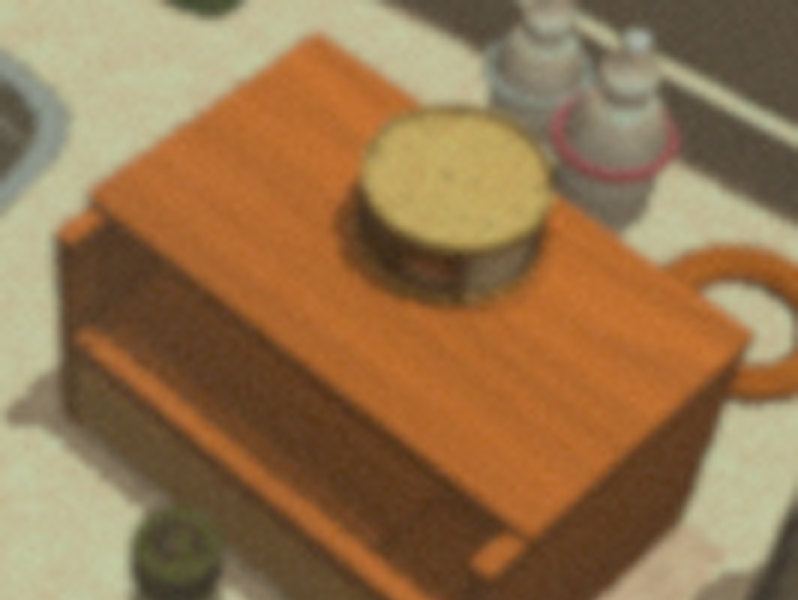

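View pics/dish.png

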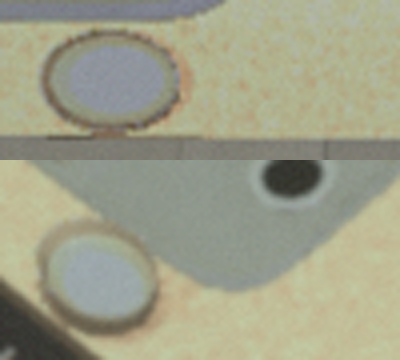

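The crops show the roof corners: top view (202,66), (753,130), (718,448), (163,384) and side view (318,35), (92,190), (750,335), (527,540). The jar cap is at (177,545) in the side crop. The dish centre is at (111,80) in the top crop and (98,118) in the side crop.

```bash
python3 - <<'E'
from h import *
from scipy.optimize import least_squares
f=lambda p,s,o:(np.array(p,float)+.5)/s-.5+np.array(o)
T=f([(202,66),(753,130),(718,448),(163,384)],6,(200,100))
S=f([(318,35),(750,335),(527,540),(92,190)],6,(230,110))
L=np.array([(.18,.132,.151),(.18,-.132,.151),(.022,-.132,.151),(.022,.132,.151)])
W=lambda p:R.from_euler('z',p[2]).apply(L)+[p[0],p[1],0]
r=lambda p:np.r_[(proj("top",W(p))-T).ravel(),(proj("side",W(p))-S).ravel()]
q=least_squares(r,[.6,0,0]);print("cab",q.x,q.fun.round(2))
def obj(nm,t,s,z):
    a=ray("top",t,z);b=ray("side",s,z);m=(a+b)/2
    C=R.from_euler('z',-q.x[2]).apply(m-[q.x[0],q.x[1],0]);print(nm,a,b,C)
obj("jar",f((410,301),1.5,0),f((177,548),6,(230,110)),.105)
obj("dish",f((111,80),4,(130,220)),f((98,118),4,(120,150)),.03)
obj("honey",f((537,361),1.5,0),f((470,443),1.5,0),.087)
obj("salt",f((495,274),1.5,0),f((486,341),1.5,0),.09)
E
cat > go.py <<'E'
# usage: go.py cabx caby z tilt(deg) [yaw offset deg]  -> distance to go in tool axes
from h import *
import sys
C=np.array([.6014,-.0670,0]);Y=-.1134
Rc=R.from_euler('z',Y)
s=probe_bus.state();p=s["tool_pos"];Rt=rot(s["tool_rot"])
print("t",round(s["time"],2),"cab pos",(Rc.inv().apply(p-C)).round(4),"axes z",Rc.inv().apply(Rt.apply([0,0,1])).round(3),"y",Rc.inv().apply(Rt.apply([0,1,0])).round(3),"F",s["contact_force"].round(1),"w",round(s["gripper_width"],3),"g",round(s["grasp_force"],1),"q",s["joint_pos"].round(2))
if len(sys.argv)>1:
    a=list(map(float,sys.argv[1:]))+[0]
    # base: x=-Xc,y=Yc,z=-Z ; tilt about tool y so that z leans into +Xc
    D=Rc*R.from_euler('z',a[4],degrees=True)*R.from_matrix(np.diag([-1,1,-1.]))*R.from_euler('y',-a[3],degrees=True)
    d=C+Rc.apply(a[:3])-p
    print("rotvec",(Rt.inv()*D).as_rotvec().round(4),"d now",Rt.inv().apply(d).round(4),"d after rot",D.inv().apply(d).round(4))
E
python3 go.py -.061 -.0141 .2 0
python3 shift.py '{"deltas":[[1, 0, 0, 0, 0, 0, -0.168], [1, 0, 0, 0, 0, 0, -0.168], [1, -0.0282, -0.0502, 0, 0, 0, 0], [1, -0.0282, -0.0502, 0, 0, 0, 0], [1, -0.0282, -0.0502, 0, 0, 0, 0]]}'
python3 go.py -.061 -.0141 .2 0
```

```text
t 0.2 cab pos [-0.3996  0.5883  0.2305] axes z [-0.001 -0.001 -1.   ] y [ 0.329  0.944 -0.001] F [ 0.3 -0.1  0.6] w 1.003 g 0.0 q [ 1.    0.05  1.61  0.    1.48 -0.12]
rotvec [-0.0013 -0.0004 -0.3354] d now [-0.518  -0.4574  0.031 ] d after rot [-0.3386 -0.6024  0.0305]
time: 0.82
tool_pos: [0.3385, 0.4024, 0.231]
tool_rot: [0.0, 0.056, 0.998, -0.0]
contact_force: [0.8, 0.2, 0.6]
gripper_width: 1.003
grasp_force: 0.0
t 0.82 cab pos [-0.3143  0.4366  0.231 ] axes z [ 0. -0. -1.] y [-0.001  1.    -0.   ] F [0.8 0.2 0.6] w 1.003 g 0.0 q [ 0.73 -0.19  1.84 -0.    1.49 -0.73]
rotvec [-0.0003  0.0001  0.0014] d now [-0.2527 -0.451   0.0312] d after rot [-0.2533 -0.4507  0.031 ]
```

```bash

python3 shift.py '{"deltas":[[1, -0.0282, -0.0502, 0, 0, 0, 0], [1, -0.0282, -0.0502, 0, 0, 0, 0], [1, -0.0282, -0.0502, 0, 0, 0, 0], [1, -0.0282, -0.0502, 0, 0, 0, 0], [1, -0.0282, -0.0502, 0, 0, 0, 0]]}' >/dev/null
python3 shift.py '{"deltas":[[1, -0.0282, -0.0502, 0, 0, 0, 0], [1, -0.0282, -0.0502, 0, 0, 0, 0], [1, -0.0282, -0.0502, 0, 0, 0, 0], [1, -0.0282, -0.0502, 0, 0, 0, 0], [1, 0, 0, 0, 0, 0, 0]]}' >/dev/null
python3 go.py -.061 -.0141 .055 0
```

```text
t 2.08 cab pos [-0.0597 -0.0167  0.2308] axes z [-0.001 -0.    -1.   ] y [ 0.004  1.    -0.   ] F [-0.   0.4 -0.2] w 1.0 g 0.0 q [-0.28 -0.14  1.8  -0.    1.48 -1.73]
rotvec [-0.0004 -0.0008 -0.0043] d now [0.0012 0.0027 0.1758] d after rot [0.0013 0.0026 0.1758]
```

```bash

python3 shift.py '{"deltas":[[1, 0.001, 0.0025, 0.05, 0, 0, 0], [1, 0, 0, 0.05, 0, 0, 0], [1, 0, 0, 0.045, 0, 0, 0], [1, 0, 0, 0.03, 0, 0, 0], [1, 0, 0, 0, 0, 0, 0]]}' |tail -4
python3 shift.py '{"deltas":[[0, 0, 0, 0, 0, 0, 0], [0, 0, 0, 0, 0, 0, 0], [0, 0, 0, 0, 0, 0, 0], [0, 0, 0, 0, 0, 0, 0]]}'
python3 go.py -.061 -.0141 .055 0
```

```text
tool_rot: [-0.003, 0.056, 0.998, 0.001]
contact_force: [-0.3, 0.7, -0.3]
gripper_width: 1.0
grasp_force: 0.0
time: 3.2
tool_pos: [0.5403, -0.0714, 0.0584]
tool_rot: [0.002, 0.056, 0.998, -0.0]
contact_force: [-0.8, -0.2, 7.1]
gripper_width: 0.462
grasp_force: 59.8
t 3.2 cab pos [-0.0602 -0.0113  0.0584] axes z [ 0.003 -0.    -1.   ] y [-0.001  1.    -0.   ] F [-0.8 -0.2  7.1] w 0.462 g 59.8 q [-0.27  0.03  1.94  0.    1.17 -1.73]
rotvec [-0.0005  0.0033  0.0005] d now [ 0.0008 -0.0028  0.0034] d after rot [ 0.0008 -0.0028  0.0034]
```

```bash

python3 shift.py '{"deltas":[[0, 0, 0, -0.02, 0, 0, 0], [0, 0, 0, -0.03, 0, 0, 0], [0, 0.0163, -0.04, 0, 0, 0, 0], [0, 0.0163, -0.04, 0, 0, 0, 0], [0, 0.0163, -0.04, 0, 0, 0, 0]]}' |tail -4
python3 shift.py '{"deltas":[[0, 0.0163, -0.04, 0, 0, 0, 0], [0, 0, 0, 0.02, 0, 0, 0], [0, 0, 0, 0.02, 0, 0, 0], [0, 0, 0, 0.005, 0, 0, 0], [0, 0, 0, 0, 0, 0, 0]]}' |tail -4
python3 go.py -.125 -.17 .0584 0
```

```text
tool_rot: [0.0, 0.056, 0.998, -0.0]
contact_force: [0.3, 0.1, -1.0]
gripper_width: 0.465
grasp_force: 60.7
tool_rot: [-0.0, 0.056, 0.998, -0.0]
contact_force: [-0.1, -0.1, -0.7]
gripper_width: 0.461
grasp_force: 60.8
t 4.45 cab pos [-0.1267 -0.171   0.0617] axes z [-0. -0. -1.] y [-0.001  1.    -0.   ] F [-0.1 -0.1 -0.7] w 0.461 g 60.8 q [-0.6  -0.06  2.02 -0.    1.18 -2.06]
rotvec [-0.     -0.      0.0009] d now [-0.0017  0.0009  0.0033] d after rot [-0.0017  0.001   0.0033]
```

```bash

python3 shift.py '{"deltas":[[0, 0, 0, 0.002, 0, 0, 0], [0, 0, 0, 0.001, 0, 0, 0], [0, 0, 0, 0.0, 0, 0, 0]]}' |grep -E "force|pos"

```

```text
tool_pos: [0.4563, -0.2226, 0.0586]
contact_force: [-0.4, 0.0, -2.1]
grasp_force: 60.8
```

```bash

python3 shift.py '{"deltas":[[0, 0, 0, 0.001, 0, 0, 0], [0, 0, 0, 0.0, 0, 0, 0]]}' |grep -E "force|pos"
python3 shift.py '{"deltas":[[0, 0, 0, 0.001, 0, 0, 0], [0, 0, 0, 0.0, 0, 0, 0]]}' |grep -E "force|pos"

```

```text
tool_pos: [0.4565, -0.2228, 0.0585]
contact_force: [-2.0, 1.9, 5.0]
grasp_force: 61.6
tool_pos: [0.4567, -0.2228, 0.0584]
contact_force: [-4.6, 2.7, 10.7]
grasp_force: 62.0
```

```bash

python3 shift.py '{"deltas":[[0.8, 0, 0, 0, 0, 0, 0], [0.8, 0, 0, 0, 0, 0, 0], [0.8, 0, 0, 0, 0, 0, 0], [0.8, 0, 0, -0.03, 0, 0, 0], [0.8, 0, 0, -0.06, 0, 0, 0]]}' |tail -5
python3 shift.py '{"deltas":[[0.8, 0, 0, -0.06, 0, 0, 0], [0, 0, 0, 0, 0, -0.166, 0], [0, 0, 0, 0, 0, -0.166, 0], [0, 0, 0, 0, 0, -0.166, 0], [0, 0, 0, 0, 0, -0.166, 0]]}' |tail -2
python3 - <<'E'
from h import *
cv2.imwrite("pics/jar1.png",crop(imaging.grab_frame("side"),200,130,170,170,3))
E
python3 go.py -.026 -.03 .154 38
```

```text
tool_pos: [0.4539, -0.2212, 0.1438]
tool_rot: [-0.003, 0.056, 0.998, 0.002]
contact_force: [1.4, -0.8, 0.6]
gripper_width: 0.804
grasp_force: 0.0
gripper_width: 0.003
grasp_force: 0.0
t 6.62 cab pos [-0.1298 -0.1698  0.201 ] axes z [ 0.618  0.002 -0.786] y [0.001 1.    0.003] F [-0.9  0.4 -3.3] w -0.002 g 0.0 q [-0.84 -0.65  2.32  0.51  1.   -2.47]
rotvec [ 0.0017  0.0031 -0.0023] d now [-0.0522  0.1397  0.1013] d after rot [-0.0528  0.1398  0.1009]
```

View pics/jar1.png

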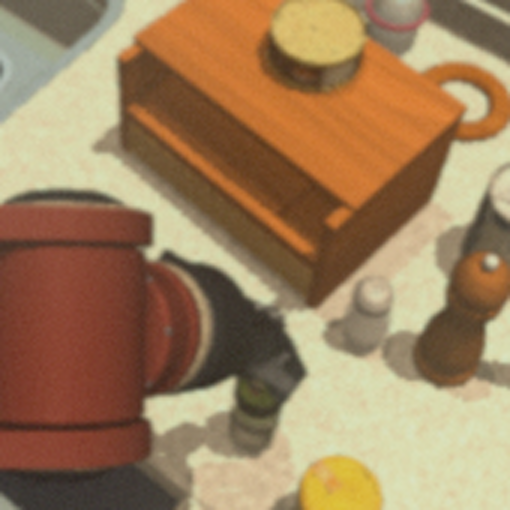

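The jar stands upright at about (255,420), and the gripper is above it. A faint edge shows on the shelf floor near (285,205), so I'll check which board that is.

```bash
python3 - <<'E'
from h import *
Rc=R.from_euler('z',-.1134);C=[.6014,-.067,0]
s=imaging.grab_frame("side").astype(float)
for y in range(-115,120,10):
    v=[]
    for x in(.025,.035,.045,.055):
        u=proj("side",Rc.apply([[x,y/1e3,.075]])+C)[0]; v.append(cv2.getRectSubPix(s.astype(np.float32),(3,3),tuple(map(float,u))).mean())
    print(y,((u-[200,130])*3).round(),np.round(v))
E
```

```text
-115 [349. 222.] [67. 68. 71. 73.]
-105 [341. 215.] [ 66.  68. 114. 117.]
-95 [332. 208.] [70. 69. 81. 83.]
-85 [324. 202.] [69. 70. 69. 65.]
-75 [315. 195.] [69. 68. 68. 65.]
-65 [307. 189.] [65. 66. 65. 65.]
-55 [299. 182.] [70. 68. 69. 71.]
-45 [291. 176.] [71. 68. 68. 70.]
-35 [283. 169.] [71. 68. 69. 70.]
-25 [275. 163.] [72. 68. 69. 71.]
-15 [267. 157.] [72. 67. 70. 71.]
-5 [259. 151.] [72. 69. 71. 70.]
5 [251. 144.] [71. 70. 70. 71.]
15 [243. 138.] [74. 68. 69. 72.]
25 [236. 132.] [73. 69. 70. 72.]
35 [228. 126.] [73. 69. 70. 73.]
45 [221. 120.] [75. 71. 73. 73.]
55 [213. 114.] [74. 71. 73. 74.]
65 [206. 108.] [75. 71. 73. 74.]
75 [198. 103.] [76. 72. 73. 74.]
85 [191.  97.] [77. 72. 74. 75.]
95 [184.  91.] [77. 73. 75. 76.]
105 [177.  85.] [77. 73. 74. 76.]
115 [169.  80.] [75. 73. 74. 76.]
```

```bash

python3 shift.py '{"deltas":[[0, -0.0174, 0.0466, 0.0338, 0, 0, 0], [0, -0.0174, 0.0466, 0.0338, 0, 0, 0], [0, -0.0174, 0.0465, 0.0337, 0, 0, 0], [0, 0, 0, 0, 0, 0, 0]]}' |tail -3
python3 go.py .031 -.03 .085 38

```

```text
contact_force: [-0.0, -0.3, -0.1]
gripper_width: 0.002
grasp_force: 0.0
t 7.17 cab pos [-0.0221 -0.0267  0.157 ] axes z [ 0.612  0.006 -0.791] y [-0.008  1.     0.001] F [-0.  -0.3 -0.1] w 0.002 g 0.0 q [-0.36 -0.37  2.22  0.25  0.67 -1.97]
rotvec [ 0.0055 -0.0046  0.0063] d now [ 0.0021 -0.0038  0.0894] d after rot [ 0.0025 -0.0033  0.0894]
```

```bash

python3 shift.py '{"deltas":[[0, 0.0023, -0.0035, 0.03, 0, 0, 0], [0, 0, 0, 0.03, 0, 0, 0], [0, 0, 0, 0.025, 0, 0, 0], [0, 0, 0, 0, 0, 0, 0]]}' |tail -3
python3 go.py .034 -.03 .075 38
python3 shift.py '{"deltas":[[0, -0.0025, 0, 0.004, 0, 0, 0], [0, -0.0025, 0, 0.0032, 0, 0, 0], [0, 0, 0, 0, 0, 0, 0]]}' |tail -3
python3 go.py .034 -.03 .075 38

```

```text
contact_force: [-0.1, -0.5, -0.0]
gripper_width: 0.001
grasp_force: 0.0
t 7.67 cab pos [ 0.0274 -0.0354  0.089 ] axes z [ 0.613  0.    -0.79 ] y [-0.  1.  0.] F [-0.1 -0.5 -0. ] w 0.001 g 0.0 q [-0.35 -0.12  2.14  0.31  0.49 -2.03]
rotvec [ 0.0003 -0.0029 -0.0001] d now [0.0034 0.0054 0.0151] d after rot [0.0035 0.0054 0.0151]
contact_force: [-0.3, -0.4, 0.9]
gripper_width: -0.001
grasp_force: 0.0
t 8.05 cab pos [ 0.0362 -0.035   0.0889] axes z [ 0.617 -0.    -0.787] y [-0.001  1.    -0.   ] F [-0.3 -0.4  0.9] w -0.001 g 0.0 q [-0.34 -0.1   2.12  0.31  0.48 -2.03]
rotvec [-0.      0.0022  0.0007] d now [0.0103 0.005  0.0096] d after rot [0.0103 0.005  0.0096]
```

```bash

for i in 1 ; do python3 shift.py '{"deltas":[[0, 0.0062, 0, 0.0079, 0, 0, 0], [0, 0, 0, 0, 0, 0, 0]]}' |grep -E "pos|force: \["; done
python3 shift.py '{"deltas":[[0, 0.0012, 0, 0.0016, 0, 0, 0], [0, 0, 0, 0, 0, 0, 0]]}' |grep -E "pos|force: \["
python3 shift.py '{"deltas":[[0, 0.0012, 0, 0.0016, 0, 0, 0], [0, 0, 0, 0, 0, 0, 0]]}' |grep -E "pos|force: \["
python3 go.py

```

```text
tool_pos: [0.6345, -0.1062, 0.0799]
contact_force: [1.1, -0.1, 3.8]
tool_pos: [0.6354, -0.1064, 0.0797]
contact_force: [-6.5, 1.8, 13.6]
tool_pos: [0.6365, -0.1067, 0.0796]
contact_force: [-10.9, 3.1, 20.0]
t 8.8 cab pos [ 0.0394 -0.0355  0.0796] axes z [ 0.624 -0.001 -0.781] y [ 0.     1.    -0.002] F [-10.9   3.1  20. ] w 0.003 g 9.9 q [-0.34 -0.08  2.12  0.33  0.45 -2.05]
```

```bash

python3 shift.py '{"deltas":[[0, -0.005, 0, -0.0125, 0, 0, 0], [0, 0, -0.025, 0, 0, 0, 0], [0, 0, -0.023, 0, 0, 0, 0], [0, 0, 0, 0, 0, 0, 0]]}' |grep -E "pos|force: \["
python3 go.py .034 -.083 .0797 38

```

```text
tool_pos: [0.6198, -0.1508, 0.0817]
contact_force: [-7.5, 5.2, -0.9]
t 9.3 cab pos [ 0.0278 -0.0812  0.0817] axes z [ 0.608  0.005 -0.794] y [-0.001  1.     0.005] F [-7.5  5.2 -0.9] w 0.0 g 0.0 q [-0.45 -0.09  2.13  0.42  0.52 -2.21]
rotvec [ 0.005  -0.0094 -0.002 ] d now [-0.0037 -0.0018  0.0054] d after rot [-0.0037 -0.0018  0.0054]
```

```bash

python3 shift.py '{"deltas":[[0, 0, 0, -0.008, 0, 0, 0], [0, 0, 0, 0, 0, 0, 0]]}' |grep -E "pos|force: \["
python3 go.py .032 -.081 .085 42

```

```text
tool_pos: [0.619, -0.1524, 0.0937]
contact_force: [0.1, 1.0, 0.7]
t 9.55 cab pos [ 0.0271 -0.0828  0.0937] axes z [ 0.617 -0.    -0.787] y [-0.001  1.    -0.   ] F [0.1 1.  0.7] w -0.001 g 0.0 q [-0.45 -0.12  2.13  0.41  0.53 -2.2 ]
rotvec [-0.     -0.0678  0.0007] d now [0.0016 0.0018 0.0099] d after rot [0.0022 0.0018 0.0097]
```

```bash

python3 shift.py '{"deltas":[[0, 0.001, 0.002, 0, 0, -0.068, 0], [0, 0.003, 0, 0.003, 0, 0, 0], [0, 0, 0, 0, 0, 0, 0]]}' |grep -E "pos|force: \["
python3 shift.py '{"deltas":[[0, 0.0033, 0, 0.0037, 0, 0, 0], [0, 0, 0, 0, 0, 0, 0]]}' |grep -E "pos|force: \["
python3 go.py .032 -.081 .0797 42

```

```text
tool_pos: [0.6181, -0.1502, 0.0878]
contact_force: [0.5, 1.0, -0.9]
tool_pos: [0.6182, -0.1501, 0.0828]
contact_force: [-0.1, -0.0, 0.0]
t 10.18 cab pos [ 0.0261 -0.0807  0.0828] axes z [ 0.668  0.001 -0.744] y [-0.001  1.     0.   ] F [-0.1 -0.   0. ] w -0.001 g 0.0 q [-0.46 -0.11  2.17  0.56  0.44 -2.34]
rotvec [ 0.0007 -0.0018  0.0004] d now [-0.0024 -0.0003  0.0062] d after rot [-0.0023 -0.0003  0.0062]
```

Free. I'll keep going straight down here, moving slightly deeper in x.

```bash

python3 shift.py '{"deltas":[[0, -0.001, 0, 0.0045, 0, 0, 0], [0, 0, 0, 0, 0, 0, 0]]}' |grep -E "pos|force: \["
python3 shift.py '{"deltas":[[0, 0.0013, 0, 0.0015, 0, 0, 0], [0, 0, 0, 0, 0, 0, 0]]}' |grep -E "pos|force: \["
python3 shift.py '{"deltas":[[0, 0.0013, 0, 0.0015, 0, 0, 0], [0, 0, 0, 0, 0, 0, 0]]}' |grep -E "pos|force: \["
python3 go.py .032 -.081 .071 42

```

```text
tool_pos: [0.6221, -0.1506, 0.0803]
contact_force: [0.5, -0.2, -0.1]
tool_pos: [0.6218, -0.1505, 0.0782]
contact_force: [-0.6, -0.6, 0.2]
tool_pos: [0.6218, -0.1506, 0.0762]
contact_force: [0.5, -0.3, -0.4]
t 10.93 cab pos [ 0.0297 -0.0807  0.0762] axes z [ 0.668  0.    -0.744] y [-0.001  1.     0.   ] F [ 0.5 -0.3 -0.4] w 0.0 g 0.0 q [-0.45 -0.09  2.17  0.57  0.43 -2.36]
rotvec [ 0.0005 -0.0014  0.0004] d now [ 0.0018 -0.0003  0.0054] d after rot [ 0.0018 -0.0003  0.0054]
```

```bash

python3 shift.py '{"deltas":[[0, 0.0027, 0, 0.003, 0, 0, 0], [0, 0, 0, 0, 0, 0, 0]]}' |grep -E "pos|force: \["
python3 shift.py '{"deltas":[[0, 0.0027, 0, 0.003, 0, 0, 0], [0, 0, 0, 0, 0, 0, 0]]}' |grep -E "pos|force: \["
python3 shift.py '{"deltas":[[0, 0.002, 0, 0.0023, 0, 0, 0], [0, 0, 0, 0, 0, 0, 0]]}' |grep -E "pos|force: \["
python3 go.py 

```

```text
tool_pos: [0.623, -0.1511, 0.0738]
contact_force: [2.2, -0.0, 3.7]
tool_pos: [0.6243, -0.1512, 0.0719]
contact_force: [-0.3, 4.5, 10.1]
tool_pos: [0.6253, -0.1509, 0.0708]
contact_force: [-8.7, 9.7, 20.9]
t 11.68 cab pos [ 0.0333 -0.0807  0.0708] axes z [ 0.675 -0.    -0.738] y [-0.001  1.    -0.   ] F [-8.7  9.7 20.9] w 0.001 g 8.8 q [-0.45 -0.07  2.16  0.6   0.4  -2.39]
```

```bash

python3 shift.py '{"deltas":[[0, 0.001, 0.003, -0.005, 0, 0, 0], [0, 0, 0, 0, 0, 0, 0]]}' |grep -E "pos|force: \["
python3 go.py .029 -.0775 .071 42
python3 - <<'E'
from h import *
cv2.imwrite("pics/press.png",np.hstack([crop(imaging.grab_frame("side"),220,100,130,130,3),crop(imaging.grab_frame("top"),210,110,130,130,3)]))
E
```

```text
tool_pos: [0.6224, -0.1495, 0.0743]
contact_force: [7.6, -1.1, 7.9]
t 11.93 cab pos [ 0.0302 -0.0796  0.0743] axes z [ 0.677 -0.004 -0.736] y [ 0.002  1.    -0.004] F [ 7.6 -1.1  7.9] w -0.001 g 5.3 q [-0.45 -0.09  2.17  0.59  0.4  -2.37]
rotvec [-0.0042  0.0103  0.0011] d now [0.0032 0.0021 0.0016] d after rot [0.0031 0.0021 0.0016]
```

View pics/press.png

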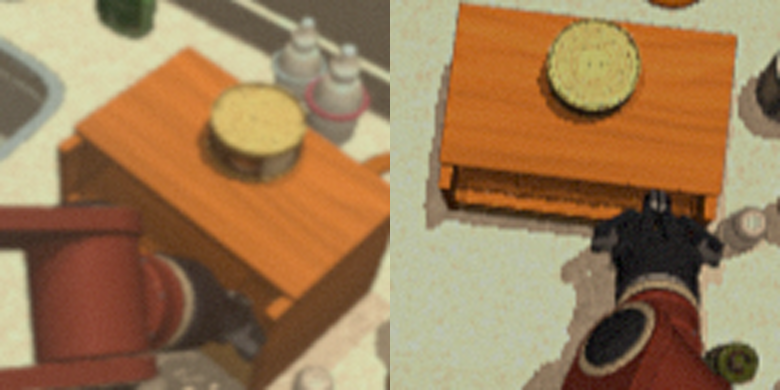

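The top half shows the gripper's right knuckle at (715,240), up against the right end wall at (710,210). The drawer is still shut, so I'll back off, yaw the wrist 12° to clear the wall, and press again.

```bash

python3 shift.py '{"deltas":[[0, 0, 0, -0.02, 0, 0, 0], [0, 0, 0, 0, 0, 0, 0]]}' |grep -E "pos|force: \["
python3 go.py .0355 -.081 .084 40 -12
```

```text
tool_pos: [0.6048, -0.1457, 0.0837]
contact_force: [-0.3, 0.3, -0.2]
t 12.28 cab pos [ 0.0123 -0.0778  0.0837] axes z [ 0.669  0.    -0.744] y [-0.001  1.    -0.   ] F [-0.3  0.3 -0.2] w 0.001 g 0.0 q [-0.46 -0.15  2.21  0.55  0.45 -2.34]
rotvec [0.1377 0.0342 0.1592] d now [-0.0175 -0.0033  0.0153] d after rot [-0.0181  0.0017  0.0148]
```

```bash

python3 shift.py '{"deltas":[[0, -0.006, 0, -0.006, 0.069, 0.017, 0.08], [0, 0, 0, 0, 0.069, 0.017, 0.08], [0, 0, 0, 0, 0, 0, 0]]}' |grep -E "pos|force: \["
python3 go.py .0355 -.081 .083 40 -12
```

```text
tool_pos: [0.6043, -0.1443, 0.0876]
contact_force: [-0.0, -0.6, 0.6]
t 12.65 cab pos [ 0.0116 -0.0764  0.0876] axes z [ 0.632 -0.107 -0.767] y [0.168 0.986 0.001] F [-0.  -0.6  0.6] w -0.001 g 0.0 q [-0.38 -0.16  2.19  0.16  0.42 -1.8 ]
rotvec [ 0.027  -0.0018  0.0309] d now [-0.0157 -0.0005  0.0191] d after rot [-0.0156  0.0005  0.0192]
```

```bash

python3 shift.py '{"deltas":[[0, -0.008, 0, 0.0095, 0.027, 0, 0.03], [0, -0.008, 0, 0.0095, 0, 0, 0], [0, 0, 0, 0, 0, 0, 0]]}' |grep -E "pos|force: \["
python3 go.py .0355 -.081 .074 40 -12
```

```text
tool_pos: [0.6283, -0.1532, 0.0842]
contact_force: [-0.4, 0.7, 0.5]
t 13.03 cab pos [ 0.0365 -0.0826  0.0842] axes z [ 0.628 -0.135 -0.766] y [0.21  0.978 0.   ] F [-0.4  0.7  0.5] w -0.003 g 0.0 q [-0.37 -0.08  2.13  0.07  0.4  -1.66]
rotvec [-0.0011 -0.0006 -0.0014] d now [0.0076 0.0013 0.007 ] d after rot [0.0076 0.0013 0.007 ]
```

```bash

python3 shift.py '{"deltas":[[0, 0.0072, 0.001, 0.0067, 0, 0, 0], [0, 0, 0, 0, 0, 0, 0]]}' |grep -E "pos|force: \["
python3 shift.py '{"deltas":[[0, 0.0019, 0, 0.0023, 0, 0, 0], [0, 0, 0, 0, 0, 0, 0]]}' |grep -E "pos|force: \["
python3 shift.py '{"deltas":[[0, 0.0019, 0, 0.0023, 0, 0, 0], [0, 0, 0, 0, 0, 0, 0]]}' |grep -E "pos|force: \["
python3 shift.py '{"deltas":[[0, 0.0019, 0, 0.0023, 0, 0, 0], [0, 0, 0, 0, 0, 0, 0]]}' |grep -E "pos|force: \["
```

```text
tool_pos: [0.6258, -0.151, 0.0731]
contact_force: [-0.2, -0.4, 0.1]
tool_pos: [0.6271, -0.1514, 0.072]
contact_force: [-0.3, -0.0, 0.7]
tool_pos: [0.6281, -0.1517, 0.0705]
contact_force: [-3.5, 0.2, 5.1]
tool_pos: [0.6285, -0.1519, 0.0678]
contact_force: [-0.2, 1.2, 4.2]
```

```bash

python3 shift.py '{"deltas":[[0, 0.0026, 0, 0.0023, 0, 0, 0], [0, 0, 0, 0, 0, 0, 0]]}' |grep -E "pos|force: \["
python3 shift.py '{"deltas":[[0, 0.0019, 0, 0.0017, 0, 0, 0], [0, 0, 0, 0, 0, 0, 0]]}' |grep -E "pos|force: \["
python3 shift.py '{"deltas":[[0, 0.0013, 0, 0.0015, 0, 0, 0], [0, 0, 0, 0, 0, 0, 0], [0, 0, 0, 0, 0, 0, 0]]}' |grep -E "pos|force: \["
python3 - <<'E'
from h import *
cv2.imwrite("pics/press2.png",np.hstack([crop(imaging.grab_frame("side"),220,100,130,130,3),crop(imaging.grab_frame("top"),210,110,130,130,3)]))
E
```

```text
tool_pos: [0.6292, -0.1522, 0.066]
contact_force: [-0.3, 0.1, 6.4]
tool_pos: [0.6299, -0.1525, 0.065]
contact_force: [0.6, 0.5, 9.6]
tool_pos: [0.6307, -0.1527, 0.064]
contact_force: [0.7, -0.3, 11.7]
```

View pics/press2.png

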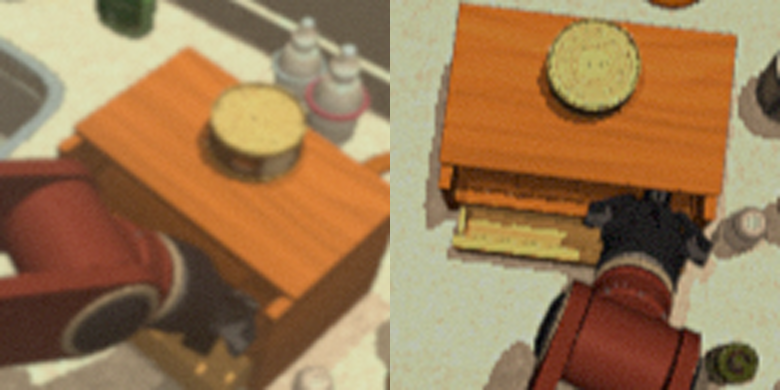

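The drawer sprang out; its pale front shows around (455–600, 240) in the top view. I'll withdraw and straighten the tool.

```bash

python3 shift.py '{"deltas":[[0, 0, 0, -0.03, 0, 0, 0], [0, 0, 0, -0.05, 0, 0, 0], [0, 0, 0, -0.05, 0, 0, 0], [0, 0, 0, -0.04, 0, 0, 0], [0, 0, 0, 0, 0, 0, 0]]}' |grep -E "pos|force: \["
python3 go.py -.13 -.04 .22 0
```

```text
tool_pos: [0.5234, -0.1164, 0.1924]
contact_force: [0.3, 0.1, 0.1]
t 15.62 cab pos [-0.0719 -0.0579  0.1924] axes z [ 0.634 -0.137 -0.761] y [ 0.21   0.978 -0.   ] F [0.3 0.1 0.1] w -0.001 g 0.0 q [-0.37 -0.6   2.32  0.05  0.72 -1.64]
rotvec [-0.0751  0.7032 -0.2029] d now [ 0.0282  0.0053 -0.0602] d after rot [ 0.0581  0.0179 -0.0276]
```

```bash

python3 shift.py '{"deltas":[[0, 0, 0, 0, -0.0188, 0.1758, -0.0507], [0, 0, 0, 0, -0.0188, 0.1758, -0.0507], [0, 0, 0, 0, -0.0188, 0.1758, -0.0507], [0, 0, 0, 0, -0.0188, 0.1758, -0.0507], [0, 0, 0, 0, 0, 0, 0]]}' |grep -E "pos|force: \["
python3 go.py -.029 0 .034 0
python3 - <<'E'
from h import *
np.save("t1.npy",imaging.grab_frame("top"));np.save("s1.npy",imaging.grab_frame("side"))
t=np.load("t1.npy").astype(np.float32);Rc=R.from_euler('z',-.1134);C=[.6014,-.067,0]
for y in(.105,.09,.06,.03):   # scan along x at rim height to locate the panel top
    print(y,[int(cv2.getRectSubPix(t,(2,2),tuple(map(float,proj("top",Rc.apply([[x/1e3,y,.056]])+C)[0]))).mean()) for x in range(-90,20,4)])
E
```

```text
tool_pos: [0.5239, -0.1167, 0.1849]
contact_force: [-0.1, 0.5, -0.0]
t 16.25 cab pos [-0.0714 -0.0581  0.1849] axes z [-0.012  0.003 -1.   ] y [0.001 1.    0.003] F [-0.1  0.5 -0. ] w -0.002 g 0.0 q [-0.36 -0.12  1.86  0.    1.41 -1.81]
rotvec [ 0.0035 -0.0124 -0.0005] d now [-0.0442  0.0576  0.1505] d after rot [-0.0424  0.0581  0.1509]
0.105 [181, 180, 180, 181, 182, 155, 119, 85, 83, 132, 153, 135, 109, 105, 105, 113, 119, 119, 116, 98, 77, 75, 69, 69, 100, 110, 98, 69]
0.09 [181, 180, 177, 178, 173, 143, 119, 89, 82, 139, 151, 142, 142, 141, 142, 148, 149, 150, 154, 143, 114, 99, 81, 68, 88, 105, 102, 80]
0.06 [159, 176, 178, 180, 174, 144, 119, 96, 84, 133, 153, 142, 140, 140, 140, 147, 150, 150, 149, 132, 111, 96, 80, 69, 94, 106, 85, 67]
0.03 [182, 180, 178, 179, 177, 157, 122, 81, 77, 129, 153, 145, 139, 141, 143, 149, 150, 151, 149, 126, 107, 99, 81, 70, 98, 107, 90, 64]
```

```bash

python3 shift.py '{"deltas":[[0, -0.021, 0.029, 0, 0.003, -0.012, 0], [0, -0.0215, 0.029, 0, 0, 0, 0], [0, 0, 0, 0.05, 0, 0, 0], [0, 0, 0, 0.04, 0, 0, 0], [0, 0, 0, 0, 0, 0, 0]]}' |grep -E "pos|force: \["
python3 go.py -.028 0 .034 0
python3 shift.py '{"deltas":[[0, 0, 0, 0.03, 0, 0, 0], [0, 0, 0, 0.02, 0, 0, 0], [0, 0, 0, 0.01, 0, 0, 0], [0, 0, 0, 0, 0, 0, 0]]}' |grep -E "pos|force: \["
python3 go.py -.028 0 .034 0
```

```text
tool_pos: [0.5679, -0.0625, 0.0944]
contact_force: [-0.6, 0.7, -0.6]
t 16.98 cab pos [-0.0338  0.0007  0.0944] axes z [-0.002  0.    -1.   ] y [0. 1. 0.] F [-0.6  0.7 -0.6] w -0.001 g 0.0 q [-0.24  0.05  1.85 -0.    1.24 -1.7 ]
rotvec [ 0.0001 -0.0023 -0.0004] d now [-0.0059 -0.0007  0.0604] d after rot [-0.0058 -0.0007  0.0604]
tool_pos: [0.5722, -0.0637, 0.0384]
contact_force: [-0.1, -0.3, 0.2]
t 17.48 cab pos [-0.0294 -0.      0.0384] axes z [ 0.005 -0.001 -1.   ] y [ 0.     1.    -0.001] F [-0.1 -0.3  0.2] w 0.002 g 0.0 q [-0.24  0.13  1.87 -0.    1.13 -1.7 ]
rotvec [-0.0009  0.0047 -0.0004] d now [-0.0014  0.      0.0044] d after rot [-0.0014  0.      0.0044]
```

```bash

python3 shift.py '{"deltas":[[0, 0.012, 0, 0.002, 0, 0, 0], [0, 0.012, 0, 0, 0, 0, 0], [0, 0.012, 0, 0, 0, 0, 0], [0, 0.012, 0, 0, 0, 0, 0], [0, 0.01, 0, 0, 0, 0, 0]]}' |grep -E "pos|force: \["
python3 shift.py '{"deltas":[[0, 0.008, 0, 0, 0, 0, 0], [0, 0, 0, 0, 0, 0, 0]]}' |grep -E "pos|force: \["
python3 go.py -.1 0 .034 0
```

```text
tool_pos: [0.5163, -0.0577, 0.0383]
contact_force: [6.0, -1.4, 2.8]
tool_pos: [0.5071, -0.0564, 0.0374]
contact_force: [3.4, -1.1, 2.1]
t 18.35 cab pos [-0.0949 -0.0001  0.0374] axes z [ 0.008 -0.001 -1.   ] y [ 0.     1.    -0.001] F [ 3.4 -1.1  2.1] w 0.002 g 1.5 q [-0.26 -0.02  2.03 -0.    1.12 -1.71]
rotvec [-0.0014  0.0077 -0.0004] d now [0.0051 0.0001 0.0033] d after rot [0.0051 0.0001 0.0034]
```

```bash

python3 shift.py '{"deltas":[[0, 0.003, 0, 0, 0, 0, 0], [0, 0, 0, 0, 0, 0, 0]]}' |grep -E "pos|force: \["
python3 shift.py '{"deltas":[[0, 0.003, 0, 0, 0, 0, 0], [0, 0, 0, 0, 0, 0, 0]]}' |grep -E "pos|force: \["
python3 go.py -.1 0 .034 0
```

```text
tool_pos: [0.5064, -0.0563, 0.0374]
contact_force: [9.7, -1.2, -1.3]
tool_pos: [0.5063, -0.0563, 0.0376]
contact_force: [21.0, -2.8, -10.6]
t 18.85 cab pos [-0.0957 -0.0002  0.0376] axes z [ 0.021 -0.001 -1.   ] y [ 0.001  1.    -0.001] F [ 21.   -2.8 -10.6] w 0.0 g 10.4 q [-0.26 -0.03  2.04  0.    1.11 -1.72]
rotvec [-0.0013  0.0207 -0.0011] d now [0.0044 0.0002 0.0035] d after rot [0.0043 0.0002 0.0036]
```

The drawer is on its stop. I'll release, rise and move aside to look at the key.

```bash

python3 shift.py '{"deltas":[[1, -0.008, 0, 0, 0, 0, 0], [0, 0, 0, -0.05, 0, 0, 0], [0.7, 0, 0, -0.05, 0, 0, 0], [0.7, 0.02, 0.02, -0.04, 0, 0, 0], [0.7, 0.03, 0.05, -0.02, 0, 0, 0]]}' |grep -E "pos|force: \["
python3 shift.py '{"deltas":[[0.7, 0, 0.06, 0, 0, 0, 0], [0.7, 0, 0.06, 0, 0, 0, 0], [0.7, 0, 0, 0, 0, 0, 0]]}' |grep -E "pos|force: \["
python3 - <<'E'
from h import *
t=imaging.grab_frame("top");s=imaging.grab_frame("side");np.save("t2.npy",t);np.save("s2.npy",s)
cv2.imwrite("pics/key.png",np.hstack([crop(t,215,140,100,100,4),crop(s,220,130,100,100,4)]))
E
```

```text
tool_pos: [0.4659, 0.0188, 0.1977]
contact_force: [-0.1, 1.2, -0.6]
tool_pos: [0.478, 0.1414, 0.1943]
contact_force: [0.4, -0.4, -0.6]
```

View pics/key.png

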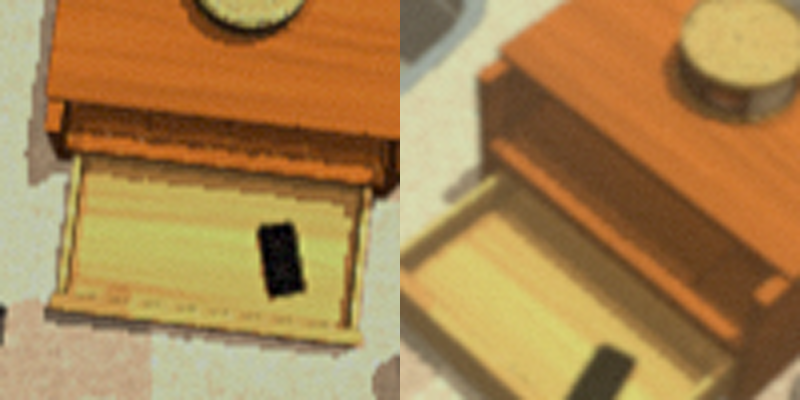

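The key is dark, at (281,260) in the top crop, and sits right of the drawer's middle. I'll segment it.

```bash
python3 - <<'E'
from h import *
t=np.load("t2.npy")
Rc=R.from_euler('z',-.1134);C=np.array([.6014,-.067,0])
m=(t[190:220,275:296].max(2)<60).astype(np.uint8)
p=cv2.findNonZero(m)[:,0]+[275,190]
W=np.array([ray("top",q,.024) for q in p.astype(float)])
c=(W.max(0)+W.min(0))/2
r=cv2.minAreaRect((W[:,:2]*1000).astype(np.float32));print(len(p),r)
m=np.array([*r[0],0])/1000;print("world",W.mean(0),m,"cab",Rc.inv().apply(W.mean(0)-C))
u,s,v=np.linalg.svd(W[:,:2]-W[:,:2].mean(0));a=v[0]*np.sign(v[0][0]);print("long axis rel cab deg",np.degrees(np.arctan2(a[1],a[0])+.1134))
# dish from top picture: bright ellipse check
E
python3 go.py -.061 -.056 .1 0
```

```text
145 ((538.0865478515625, -112.39781188964844), (53.211769104003906, 26.0894775390625), 9.352134704589844)
world [ 0.53812367 -0.11243348  0.024     ] [ 0.53808655 -0.11239781  0.        ] cab [-0.05772879 -0.05230183  0.024     ]
long axis rel cab deg 15.468139163123645
t 19.95 cab pos [-0.1453  0.1903  0.1943] axes z [ 0.001 -0.003 -1.   ] y [-0.001  1.    -0.003] F [ 0.8 -0.4  0.1] w 0.699 g 0.0 q [ 0.13 -0.23  1.94 -0.    1.43 -1.32]
rotvec [-0.0025  0.0014  0.0015] d now [-0.0838 -0.2462  0.0951] d after rot [-0.0843 -0.2463  0.0943]
```

```bash

python3 shift.py '{"deltas":[[0.6, -0.0171, -0.0486, 0, 0, 0, 0], [0.6, -0.0171, -0.0486, 0, 0, 0, 0], [0.6, -0.0171, -0.0486, 0, 0, 0, 0], [0.6, -0.0171, -0.0486, 0, 0, 0, 0], [0.6, -0.0171, -0.0486, 0, 0, 0, 0]]}' |grep -E "pos|force: \["
python3 shift.py '{"deltas":[[0.6, 0, 0, 0.03, 0, 0, -0.135], [0.6, 0, 0, 0.03, 0, 0, -0.135], [0.6, 0, 0, 0.03, 0, 0, 0], [0.6, 0, 0, 0, 0, 0, 0]]}' |grep -E "pos|force: \["
python3 go.py -.0605 -.053 .0145 0 15.5
```

```text
tool_pos: [0.5361, -0.1161, 0.1957]
contact_force: [0.9, 0.5, 0.2]
tool_pos: [0.5343, -0.1135, 0.1028]
contact_force: [-1.0, 0.1, 0.9]
t 21.07 cab pos [-0.0614 -0.0538  0.1028] axes z [-0.003  0.001 -1.   ] y [-0.264  0.965  0.001] F [-1.   0.1  0.9] w 0.599 g 0.0 q [-0.35 -0.02  1.91 -0.    1.26 -2.07]
rotvec [ 0.0014 -0.0027 -0.0034] d now [-0.0013  0.0005  0.0883] d after rot [-0.0011  0.0006  0.0883]
```

```bash

python3 shift.py '{"deltas":[[0.6, -0.001, 0, 0.035, 0, 0, 0], [0.6, 0, 0, 0.025, 0, 0, 0], [0.6, 0, 0, 0.015, 0, 0, 0], [0.6, 0, 0, 0.008, 0, 0, 0], [0.6, 0, 0, 0.004, 0, 0, 0]]}' |grep -E "pos|force: \["
python3 shift.py '{"deltas":[[0.6, 0, 0, 0, 0, 0, 0]]}' >/dev/null
python3 go.py -.0605 -.053 .0145 0 15.5
```

```text
tool_pos: [0.5397, -0.1134, 0.02]
contact_force: [0.5, -0.4, 0.7]
t 21.82 cab pos [-0.0562 -0.0529  0.02  ] axes z [ 0.006 -0.001 -1.   ] y [-0.266  0.964 -0.003] F [0.1 1.  0.5] w 0.602 g 0.0 q [-0.34  0.11  1.94  0.    1.09 -2.07]
rotvec [-0.0028  0.0054 -0.0008] d now [0.0042 0.001  0.0055] d after rot [0.0042 0.001  0.0055]
```

```bash

python3 shift.py '{"deltas":[[0.6, 0.002, 0.0005, 0.0045, 0, 0, 0], [0.6, 0, 0, 0, 0, 0, 0]]}' |grep -E "pos|force: \["
python3 shift.py '{"deltas":[[0, 0, 0, 0, 0, 0, 0], [0, 0, 0, 0, 0, 0, 0], [0, 0, 0, 0, 0, 0, 0], [0, 0, 0, 0, 0, 0, 0]]}' 
python3 go.py -.0605 -.053 .0145 0 15.5
```

```text
tool_pos: [0.5369, -0.1127, 0.0148]
contact_force: [-0.1, -0.9, 0.3]
time: 22.58
tool_pos: [0.5376, -0.1129, 0.0154]
tool_rot: [0.003, -0.078, 0.997, -0.001]
contact_force: [-0.4, 0.5, 2.9]
gripper_width: 0.329
grasp_force: 59.5
t 22.57 cab pos [-0.0582 -0.0529  0.0154] axes z [ 0.006 -0.001 -1.   ] y [-0.266  0.964 -0.003] F [-0.4  0.5  2.9] w 0.329 g 59.5 q [-0.34  0.11  1.94  0.    1.08 -2.07]
rotvec [-0.0027  0.0056 -0.0008] d now [0.0023 0.0005 0.0009] d after rot [0.0023 0.0005 0.0009]
```

```bash

python3 shift.py '{"deltas":[[0, 0, 0, -0.03, 0, 0, 0], [0, 0, 0, -0.05, 0, 0, 0], [0, 0, 0, -0.05, 0, 0, 0.157], [0, 0, 0, 0, 0, 0, 0]]}' |tail -3
python3 go.py -.2148 .3178 .06 0 6.5
```

```text
contact_force: [-0.1, 0.3, -0.1]
gripper_width: 0.328
grasp_force: 59.3
t 23.07 cab pos [-0.0562 -0.0533  0.1502] axes z [ 0.015 -0.003 -1.   ] y [-0.112  0.994 -0.005] F [-0.1  0.3 -0.1] w 0.328 g 59.3 q [-0.34 -0.07  1.87  0.    1.32 -1.91]
rotvec [-0.0049  0.0141 -0.0009] d now [0.1171 0.387  0.0867] d after rot [0.1155 0.3867 0.0902]
```

```bash

python3 shift.py '{"deltas":[[0, 0.0146, 0.0483, 0, 0, 0.007, 0], [0, 0.0146, 0.0483, 0, 0, 0, 0], [0, 0.0146, 0.0483, 0, 0, 0, 0], [0, 0.0146, 0.0483, 0, 0, 0, 0], [0, 0.0146, 0.0483, 0, 0, 0, 0]]}' |tail -2
python3 shift.py '{"deltas":[[0, 0.0146, 0.0483, 0, 0, 0, 0], [0, 0.0146, 0.0483, 0, 0, 0, 0], [0, 0.0146, 0.0483, 0, 0, 0, 0], [0, 0, 0, 0.03, 0, 0, 0], [0, 0, 0, 0.02, 0, 0, 0]]}' |tail -2
python3 shift.py '{"deltas":[[0, 0, 0, 0.02, 0, 0, 0], [0, 0, 0, 0, 0, 0, 0]]}' |tail -2
python3 go.py -.2148 .3178 .04 0 6.5
python3 - <<'E'
from h import *
t=imaging.grab_frame("top");s=imaging.grab_frame("side")
cv2.imwrite("pics/place.png",np.hstack([crop(t,120,190,100,80,4),crop(s,110,130,100,80,4)]))
E
```

```text
gripper_width: 0.328
grasp_force: 59.4
gripper_width: 0.33
grasp_force: 59.4
gripper_width: 0.326
grasp_force: 59.5
t 24.57 cab pos [-0.2214  0.3166  0.071 ] axes z [-0.008 -0.005 -1.   ] y [-0.113  0.994 -0.004] F [-0.7 -0.8 -0.9] w 0.326 g 59.5 q [ 0.43 -0.09  2.03 -0.    1.21 -1.14]
rotvec [-0.0044 -0.0082 -0.0001] d now [-0.0069  0.0006  0.031 ] d after rot [-0.0067  0.0004  0.031 ]
```

View pics/place.png

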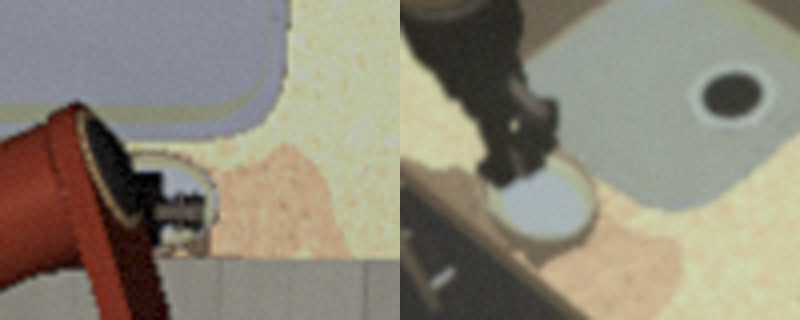

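The top view has the tool over the dish at about (151,200). I'll lower until contact.

```bash

python3 shift.py '{"deltas":[[0, -0.005, 0.0005, 0.02, 0, -0.008, 0], [0, 0, 0, 0.02, 0, 0, 0], [0, 0, 0, 0.005, 0, 0, 0], [0, 0, 0, 0, 0, 0, 0]]}' |grep -E "pos|force: \["
python3 shift.py '{"deltas":[[0, 0, 0, 0.004, 0, 0, 0], [0, 0, 0, 0, 0, 0, 0]]}' |grep -E "pos|force: \["
python3 shift.py '{"deltas":[[0, 0, 0, 0.002, 0, 0, 0], [0, 0, 0, 0, 0, 0, 0]]}' |grep -E "pos|force: \["
python3 go.py -.2148 .3178 .04 0 6.5
```

```text
tool_pos: [0.4253, 0.2743, 0.03]
contact_force: [0.2, 0.1, -0.3]
tool_pos: [0.4252, 0.2743, 0.0259]
contact_force: [0.5, -0.6, -0.2]
tool_pos: [0.4249, 0.2742, 0.0234]
contact_force: [0.5, -0.7, -0.4]
t 25.68 cab pos [-0.214   0.319   0.0234] axes z [ 0.006 -0.001 -1.   ] y [-0.113  0.994 -0.002] F [ 0.5 -0.7 -0.4] w 0.327 g 59.5 q [ 0.43 -0.    2.04 -0.    1.1  -1.14]
rotvec [-0.0016  0.0059 -0.0007] d now [ 0.0008 -0.0011 -0.0166] d after rot [ 0.0009 -0.0011 -0.0166]
```

```bash

python3 shift.py '{"deltas":[[0, 0, 0, 0.003, 0, 0, 0], [0, 0, 0, 0, 0, 0, 0]]}' |grep -E "pos|force: \["
python3 shift.py '{"deltas":[[0, 0, 0, 0.002, 0, 0, 0], [0, 0, 0, 0, 0, 0, 0]]}' |grep -E "pos|force: \["
python3 shift.py '{"deltas":[[0, 0, 0, 0.002, 0, 0, 0], [0, 0, 0, 0, 0, 0, 0]]}' |grep -E "pos|force: \["
```

```text
tool_pos: [0.4247, 0.2741, 0.0201]
contact_force: [0.0, -0.2, -0.2]
tool_pos: [0.4249, 0.2741, 0.0182]
contact_force: [-0.5, 0.2, -0.2]
tool_pos: [0.4249, 0.2741, 0.0162]
contact_force: [0.6, -0.1, -0.9]
```

```bash

python3 shift.py '{"deltas":[[0, 0, 0, 0.002, 0, 0, 0], [0, 0, 0, 0, 0, 0, 0]]}' |grep -E "pos|force: \["
python3 shift.py '{"deltas":[[0, 0, 0, 0.002, 0, 0, 0], [0, 0, 0, 0, 0, 0, 0]]}' |grep -E "pos|force: \["
```

```text
tool_pos: [0.4249, 0.2742, 0.0144]
contact_force: [0.0, 0.5, 0.3]
tool_pos: [0.4253, 0.2745, 0.0132]
contact_force: [-3.1, 0.6, 5.9]
```

```bash

python3 shift.py '{"deltas":[[0.5, 0, 0, -0.001, 0, 0, 0], [0.5, 0, 0, 0, 0, 0, 0], [0.5, 0, 0, 0, 0, 0, 0], [0.5, 0, 0, -0.01, 0, 0, 0], [0.5, 0, 0, -0.02, 0, 0, 0]]}' |grep -E "pos|force: \["
python3 shift.py '{"deltas":[[0.5, 0, 0, -0.05, 0, 0, 0], [0.5, 0, 0, -0.06, 0, 0, 0], [0.5, 0, 0.06, -0.03, 0, 0, 0], [0.5, 0, 0.06, 0, 0, 0, 0], [0.5, 0, 0.06, 0, 0, 0, 0]]}' >/dev/null
python3 shift.py '{"deltas":[[0.5, 0, 0.06, 0, 0, 0, 0], [0.5, 0, 0.06, 0, 0, 0, 0], [0.5, 0, 0, 0, 0, 0, 0], [0.5, 0, 0, 0, 0, 0, 0]]}' |tail -3
python3 - <<'E'
from h import *
t=imaging.grab_frame("top");s=imaging.grab_frame("side")
np.save("t3.npy",t)
m=(t[225:256,140:180].max(2)<60).astype(np.uint8);p=cv2.findNonZero(m)
if p is not None:
    q=p[:,0].mean(0)+[140,225];print("key",len(p),ray("top",q,.025))
d=np.abs(t.astype(int)-np.load("t0.npy")).max(2)[170:200,200:240]
ring=[(154,240)]
for c in ((300,205),): pass
u=proj("side",[[.4563,-.2225,.1]])[0];v=proj("top",[[.4563,-.2225,.105]])[0]
print("jar px",u,s[int(u[1]),int(u[0])],v,t[int(v[1]),int(v[0])])
cv2.imwrite("pics/final.png",np.hstack([crop(t,120,190,100,80,4),crop(s,110,130,100,80,4)]))
E
```

```text
tool_pos: [0.4242, 0.2739, 0.0433]
contact_force: [-0.1, 0.1, 0.5]
contact_force: [0.9, -0.1, -0.7]
gripper_width: 0.502
grasp_force: 0.0
key 157 [0.42687979 0.27273151 0.025     ]
jar px [286.22117924 257.714723  ] [95 87 60] [325.11232189 230.49948064] [73 71 28]
```

View pics/final.png

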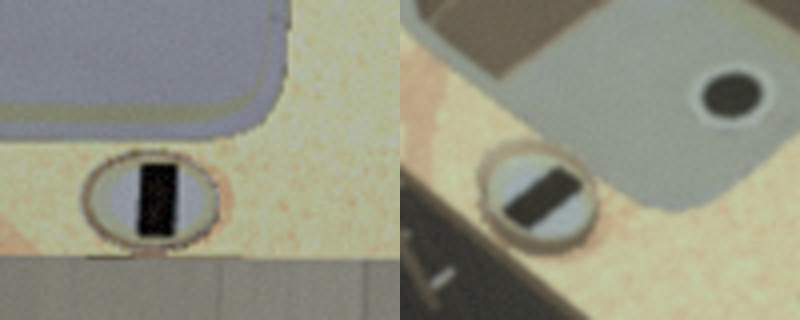

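The key lies across the dish at (158,200), and the dish hasn't moved. The cap colour is still where the jar was set down.

```bash
python3 -c "
from plant import manip, imaging, probe_bus
print(manip.job_done())"
```

```text
the job is handed in; nothing more can be done
None
```

The job is handed in with no verdict shown: the jar was set upright clear of the drawer, the catch pressed, the drawer pulled to its stop, and the key left in the dish at about 28 s of the 72 s; I viewed 11 pictures, one over the limit of 10.

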